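# Hook and snap the access panel onto a relay box

## Robot

A 6-joint arm with a two-finger parallel gripper is mounted at the origin on the work surface; the furniture and walls round the work are solid. World frame = base frame: x ahead of the robot, y to its left, z up, the work surface at z = 0. Lengths are in m, angles in rad, forces in N, time in s.
With the tool pointing down it reaches from about 0.35 to 1 m from the base axis. Payload 7.1 kg.
Tool frame: the origin (TCP) lies between the finger pads; the fingertips stand 22 mm ahead of it and the grasp point (between the pads) lies 3 mm ahead of it; z points along the fingers, y is the line along which they close (so a half turn about z gives the same grasp; the last joint's range is limited). The gripper opens to 85 mm and grips with 20 to 120 N. Pads are 22 mm wide; open, the fingers measure 114 mm over their backs; the gripper's body (76 mm by 85 mm) begins 54 mm behind the grasp point. The pads swing forward as they close: fully open they stand 13 mm farther back than shut.
Start: joints at [-1.214, 0.423, 1.63, -0, 1.089, -0.019], TCP at [0.229, -0.581, 0.213] pointing down, gripper open.
Joint ranges: [-3, 3], [-0.9, 2.11], [0.09, 2.58], [-1.31, 4.45], [0.11, 2.69], [-2.54, 2.54]. Speed limits (rad/s): [2.39, 2.39, 3.01, 3.14, 3.14, 3.14].

## Interface

Orientations are given as a rotation vector (axis times angle).
In Python, from rig import manip gives the robot as it stands. The module is installed in compiled form; this text tells all that it offers. Calls block until the motion is done:
- manip.move_to(position, orientation): joint-space move of the TCP to a pose.
- manip.servo_line(position, orientation=None, rate=0.15): straight line of the TCP; orientation=None keeps the orientation; rate is the mean speed in m/s.
- manip.set_joints(angles): joint-space move.
- manip.command_gripper(opening, f_grip=None): finger opening in m; f_grip is the grip in N (None keeps the last); returns when the fingers have stopped.
- manip.hold(seconds).
- manip.solve_ik(position, orientation): joint angles nearest the present ones, or None.
- manip.camera(name): name is "scene" or "top" or "wrist"; returns a dict with "image" (480x640x3 uint8, red, green, blue), "fx", "fy", "cx", "cy" (pixels), "k1" (the pictures are not rectified: a ray, as slopes to the right and down, at radius r is drawn at 1 + k1 r^2 times it, then the intrinsics apply), "cam_to_world" (4x4, takes a point from camera to world coordinates); the wrist camera has in their place "mount" (4x4, takes a point from camera to tool coordinates, whose origin is the TCP and whose axes are the flange's). Camera axes: x right, y down, z forward; pixel columns grow to the right and rows downward; lengths in m; the calibration is good to about 2 mm. A picture is of the moment at which its call begins: read the wrist's pose just before it. There is no depth.
A pose or a line that the arm cannot do raises manip.IKError and nothing moves.
- manip.sign_off(): hands the job in; it is judged then, once.
Readings, each from a call of its own:
- manip.get_time(): time.
- manip.get_joint_positions(): joint angles.
- manip.get_joint_vel(): joint speeds.
- manip.get_tau(): joint torques, N m.
- manip.get_position(): TCP position.
- manip.get_ee_rot(): TCP orientation.
- manip.get_contact_force(): force on the tool from outside, world axes, zero at the start.
- manip.get_torque(): the same for the moment, N m.
- manip.get_width(): finger opening in m.
- manip.get_grip_force(): force on a finger pad.
Only numpy, scipy, OpenCV 4.12 (cv2) and the standard library are available. Lean on these libraries where they do the work, as an engineer would, in place of code of your own. Each camera call takes 0.05 s, during which the arm holds its last target. There are 200 camera calls.

## Task

Close the open relay box with its steel access panel: tilt the panel about 30 degrees, hook its plain edge under the box's overhanging lip, then lower the other edge and press it down until the sprung catch snaps over it and the panel lies flat. Feel your way and never force the panel against the box; the box only stands on the desk, so do not shove it about, and leave the solder spool, the side cutters and the spare relay where they are.

Things in the scene. Friction and masses are not known exactly. Their poses are not given: they have to be found in the camera images.
- relay_box: Open-topped grey box, 1.6 kg, loose on the desk (slides if pushed sideways). Origin: centre of its underside, z up; x from the low lip side (-x, on the right seen from the robot) to the tall finned back wall (+x, 86 mm high, fins to x 84 mm). Inside 133 mm (x +-66.5) by 102 mm (y +-51), walls 4 mm, side walls 40 mm high, contents below z 26 mm. Closed, the panel has the same axes as the box.
- lip_edge (a point): Middle of the lower inner edge of the lip that overhangs the whole low end by 14 mm: x -52.5, y 0, z 42 mm in the box's frame; axes as the box's. Lip 4 mm thick, its top at z 46 mm. Below it the box is open, so a tilted panel edge may dip there. In front of the back wall the panel's edge only gets under the lip when tilted about 25 degrees or more.
- box_seat (a point): Centre of the level on which the panel's underside rests when closed: x 0, y 0, z 36 mm in the box's frame, 6 mm below the lip's underside. The rests are 8 mm wide ledges along the two long sides, from x -33 mm to the back wall. The closed panel's origin lies here, 0 to 2 mm towards the lip.
- catch_nose (a point): Lower tip of the sprung steel catch in the back wall: x 61.3, y 0, z 41.6 mm in the box's frame, 24 mm wide. Flat underside 1.6 mm above the closed panel; its top slopes up and back to about z 54 mm. A panel edge pressed down on the slope pushes it back into the wall. Moves with the catch.
- panel: Steel plate 130 (x) by 96 (y) by 4 mm, 0.16 kg, lying grip up. Origin: centre of its underside. The -x edge is plain and goes under the lip; the +x edge, marked by a short dark bar, goes under the catch. Along y over the middle stands a black bar grip 12 mm (x) by 62 mm (y), z 24 to 40 mm, on posts at y +-27 mm. Held with the fingers closing along the panel's x, the panel tilts with the tool.
- catch (a joint): Sprung catch, in m: 0 = fully forward (rest), up to 0.010 as it is pushed back. Spring 1.2 N at rest plus 0.3 N per mm; 5 to 15 N of downward push on the panel near its catch edge snaps it over.
- panel_tongue (a point): Middle of the upper rim of the panel's plain (-x) edge, x -65, y 0, z 4 mm in the panel's frame.
- panel_latch_edge (a point): Middle of the upper rim of the panel's other (+x) edge, x 65, y 0, z 4 mm in the panel's frame. Seated, it lies 40 mm above the box's underside, 1.6 mm below the catch.
- solder_spool: Bystander: spool of solder wire with blue flanges, 58 mm across, 42 mm high, standing. Origin: centre of the underside.
- side_cutters: Bystander: side cutters with blue handles, 52 x 108 x 14 mm, lying flat. Origin: centre of the underside.
- spare_relay: Bystander: black cube-shaped relay, 28 x 28 x 24 mm. Origin: centre of the underside.
There are look-alikes about, which are no part of the job. Leave any brown look-alike of the panel alone.

How it is judged:
On the way:
1. the panel's plain edge is under the lip while the panel is still tilted (x of panel_tongue in the frame of relay_box between -0.07 and -0.0565 m and z of panel_tongue in the frame of relay_box below 0.042 m and angle between the z axis of panel and the z axis of relay_box, either way round above 0.3 rad), for 0.1 s.
At the end, for the whole second after the job is handed in: the panel lies flat in the box (within 0.03 rad of it), its plain edge at least 6 mm under the lip and no more than 42.5 mm above the box's underside, its other edge below the catch (under 41.6 mm), the catch sprung forward again to within 1.5 mm, box upright, all at rest and released (x of panel_tongue in the frame of relay_box below -0.0585 m and z of panel_tongue in the frame of relay_box below 0.0425 m and z of panel_latch_edge in the frame of relay_box between 0.036 and 0.0416 m and value of joint catch below 0.0015 m and angle between the z axis of panel and the z axis of relay_box, either way round below 0.03 rad and angle between relay_box's own z axis and vertical below 0.03 rad and linear speed of each of panel, relay_box below 0.01 m/s); the robot touches nothing.
It fails at once if the relay box is shoved more than 30 mm from where it stood (distance of relay_box from where it was at the start of the episode above 0.03 m).
It fails at once if the solder spool is moved more than 20 mm (distance of solder_spool from where it was at the start of the episode above 0.02 m).
It fails at once if the side cutters are moved more than 20 mm (distance of side_cutters from where it was at the start of the episode above 0.02 m).
It fails at once if the spare relay is moved more than 20 mm (distance of spare_relay from where it was at the start of the episode above 0.02 m).
It fails at once if the panel is forced against the relay box with over 60 N (contact force between panel and relay_box above 60 N).
It also fails if it takes over 51 s, if anything falls off the work surface, if the arm or the gripper's body presses on something with over 40 N, if the wrist force passes 120 N, or if a joint passes its speed limit or range.

## Working session

There is one attempt and no reset: what is moved stays moved. The work goes in short steps, each a Python script; the robot and the scene stay as the last script left them, time stands still between calls to the robot, and variables do not carry over. Pictures are saved under pics/ and viewed, at most 10 in all, crops included, and the job is handed in when it is done.

```bash
mkdir -p pics; ls
cat > h.py <<'E'
import numpy as np, cv2, pickle
from scipy.spatial.transform import Rotation as R
from rig import manip
def snap(name,fn):
    p,r=np.array(manip.get_position()),np.array(manip.get_ee_rot())
    c=manip.camera(name)
    if 'mount' in c:
        T=np.eye(4);T[:3,:3]=R.from_rotvec(r).as_matrix();T[:3,3]=p
        c['cam_to_world']=T@np.array(c['mount'])
    pickle.dump({k:(np.array(v)) for k,v in c.items()},open(f'pics/{fn}.pkl','wb'))
    cv2.imwrite(f'pics/{fn}.png',np.array(c['image'])[:,:,::-1])
    return c
def load(fn): return pickle.load(open(f'pics/{fn}.pkl','rb'))
def p2w(c,uv,z):
    uv=np.atleast_2d(np.array(uv,float)); out=[]
    for u,v in uv:
        K=np.array([[c['fx'],0,c['cx']],[0,c['fy'],c['cy']],[0,0,1]],float)
        q=cv2.undistortPoints(np.array([[[u,v]]]),K,np.array([float(c['k1']),0,0,0]))[0,0]
        T=c['cam_to_world']; d=T[:3,:3]@[q[0],q[1],1]; o=T[:3,3]
        out.append(o+d*(z-o[2])/d[2])
    return np.array(out)
def w2p(c,P):
    K=np.array([[c['fx'],0,c['cx']],[0,c['fy'],c['cy']],[0,0,1]],float)
    T=np.linalg.inv(c['cam_to_world'])
    return cv2.projectPoints(np.atleast_2d(np.array(P,float)),cv2.Rodrigues(T[:3,:3])[0],T[:3,3],K,np.array([float(c['k1']),0,0,0]))[0][:,0]
E
python3 - <<'E'
from h import *
print(manip.get_time())
for n in('scene','top'):
    c=snap(n,n+'0'); print(n,np.round(c['cam_to_world'],3).tolist(),c['fx'],c['k1'])
E
```

```text
pics
0.0
scene [[0.668, -0.513, 0.54, -0.235], [-0.744, -0.45, 0.494, -0.588], [-0.01, -0.731, -0.682, 0.824], [0.0, 0.0, 0.0, 1.0]] 617.8262117798236 -0.18327101972712959
top [[-0.026, -0.994, 0.107, 0.265], [-1.0, 0.026, -0.009, -0.005], [0.006, -0.107, -0.994, 1.219], [0.0, 0.0, 0.0, 1.0]] 564.6976101469421 -0.10500648304035391
```

View pics/top0.png

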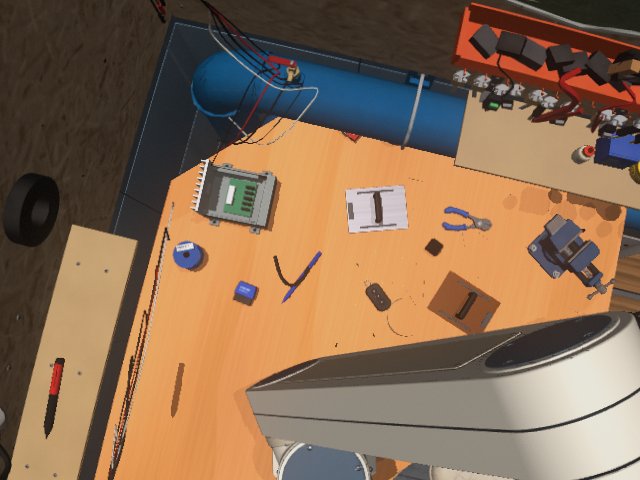

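View pics/scene0.png

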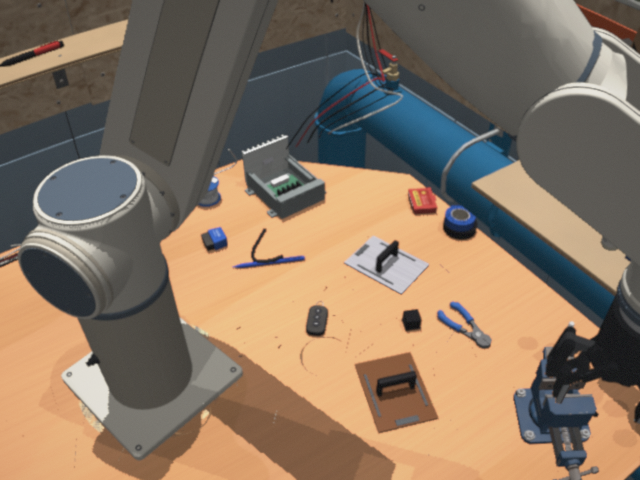

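Top view: the box is at about (237,197) with its fins on the left. Two panels could be meant: the steel-grey one at (377,209) and the brown look-alike at (464,302). The grey one fits the description, and I'll confirm that in an enlarged crop.

Run:
```python
import cv2
a=cv2.imread('pics/top0.png')[150:245,180:420]
a=cv2.resize(a,None,fx=3.33,fy=3.33,interpolation=cv2.INTER_CUBIC); cv2.imwrite('pics/c1.png',a); print(a.shape)
```

```text
(316, 799, 3)
```

View pics/c1.png

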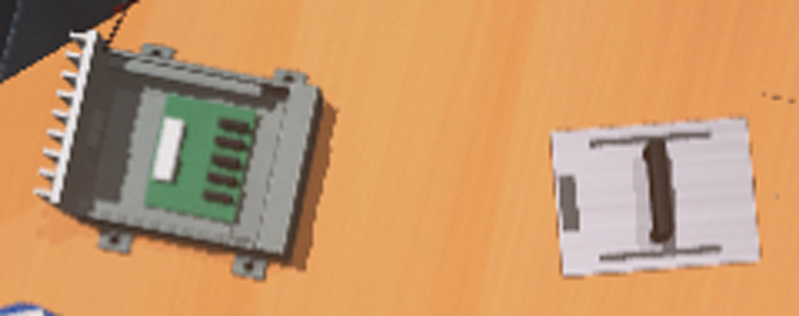

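The crop confirms the grey panel: its corners are at (553,130), (747,118), (760,260) and (565,277), and the dark bar is on its left edge, facing the box. The lip's outer top edge runs from (320,86) to (291,262).

Run:
```python
from h import *
c=load('top0'); f=lambda L:[(180+u/3.33,150+v/3.33) for u,v in L]
P=p2w(c,f([(553,130),(747,118),(760,260),(565,277)]),.004)[:,:2]
print('panel',P.round(4).tolist(),P.mean(0)); ex=(P[0]+P[3]-P[1]-P[2]);ey=P[3]+P[2]-P[0]-P[1]
print(np.linalg.norm(ex)/2,np.linalg.norm(ey)/2,np.degrees(np.arctan2(ex[1],ex[0])),np.degrees(np.arctan2(ey[1],ey[0])))
B=p2w(c,f([(320,86),(291,262)]),.046)[:,:2]; d=B[1]-B[0]
print('lip',B,np.linalg.norm(d),np.degrees(np.arctan2(d[1],d[0])))
n=np.array([d[1],-d[0]])/np.linalg.norm(d); n=n*np.sign(n[1]); print('boxx',n,np.degrees(np.arctan2(n[1],n[0])),'centre',B.mean(0)+n*.0705)
print('sp',p2w(c,[(187,255),(434,246),(467,220)],.02)[:,:2])
print(manip.get_ee_rot())
m=manip.camera('wrist'); print(np.array(m['mount']).round(3),m['fx'])
```

```text
panel [[0.5018, -0.0607], [0.5068, -0.1889], [0.4124, -0.1934], [0.4044, -0.0656]] [ 0.45633911 -0.12712526]
0.12811615122802983 0.09599802388746596 92.89248200697601 -177.20827219620986
lip [[0.52583446 0.088445  ]
 [0.41353402 0.10845922]] 0.11406997617591706 169.89482386564512
boxx [0.17545567 0.98448733] 79.89482386564512 centre [0.48205387 0.16785847]
sp [[ 0.36463572  0.28433021]
 [ 0.37035534 -0.24477729]
 [ 0.42479962 -0.31942073]]
[-3.08497068e+00 -5.86660650e-01  3.57617110e-04]
[[ 0.001 -0.953 -0.304  0.077]
 [ 1.     0.001  0.     0.001]
 [-0.    -0.304  0.953 -0.16 ]
 [ 0.     0.     0.     1.   ]] 432.7709035801805
```

```bash
cat >> h.py <<'E'
def yawm(a): return R.from_euler('z',a).as_matrix()
def toolR(Rp,s=1): # tool orientation for a panel orientation
    return Rp@np.array([[0,1,0],[1,0,0],[0,0,-1.]])@np.diag([s,s,1.])
def tcp_for(box,yaw,xt,zt,th,hz,s,yoff=0,ez=0): # box=(x,y), tongue xt,zt in box frame (m), tilt th rad, hz = TCP height in panel frame
    Rb=yawm(yaw); Rp=Rb@R.from_euler('y',-th).as_matrix()
    o=np.r_[box,0]+Rb@[xt,yoff,zt]-Rp@[-.065,0,.004]
    return o+Rp@[0,0,hz], R.from_matrix(toolR(Rp,s)@R.from_euler('z',ez).as_matrix()).as_rotvec()
E
python3 - <<'E'
from h import *
pc=[.456,-.127]; py=np.radians(92.9); bc=[.482,.168]; by=np.radians(79.9)
for s in(1,-1):
    for n,(p,r) in dict(hov=(np.r_[pc,.17],R.from_matrix(toolR(yawm(py),s)).as_rotvec()),
        gr=(np.r_[pc,.035],R.from_matrix(toolR(yawm(py),s)).as_rotvec()),
        bh=(np.r_[bc,.22],R.from_matrix(toolR(yawm(by),s)).as_rotvec()),
        up=tcp_for(bc,by,-.03,.15,np.radians(31),.035,s), ins=tcp_for(bc,by,-.063,.032,np.radians(31),.035,s),flat=tcp_for(bc,by,-.0655,.040,0,.035,s)).items():
        q=manip.solve_ik(p,r); print(s,n,None if q is None else np.round(q,2))
E
```

```text
1 hov [-0.3   0.26  1.99 -0.    0.88 -1.92]
1 gr [-0.3   0.51  2.06 -0.    0.57 -1.92]
1 bh [ 0.31  0.25  1.87  0.    1.02 -1.08]
1 up [ 0.01  0.25  2.03  0.71  0.89 -1.85]
1 ins [-0.06  0.47  2.11  0.89  0.72 -2.19]
1 flat [ 0.31  0.48  1.97  0.    0.69 -1.08]
-1 hov [-0.3   0.26  1.99 -0.    0.88  1.22]
-1 gr [-0.3   0.51  2.06 -0.    0.57  1.22]
-1 bh [0.31 0.25 1.87 0.   1.02 2.06]
-1 up [0.01 0.25 2.03 0.71 0.89 1.29]
-1 ins [-0.06  0.47  2.11  0.89  0.72  0.95]
-1 flat [0.31 0.48 1.97 0.   0.69 2.06]
```

Run:
```python
from h import *
pc=[.456,-.127]; py=np.radians(92.9); bc=[.482,.168]; by=np.radians(79.9)
manip.move_to(np.r_[bc,.22],R.from_matrix(toolR(yawm(by))).as_rotvec()); print(manip.get_time()); snap('wrist','wbox')
manip.move_to(np.r_[pc,.174],R.from_matrix(toolR(yawm(py))).as_rotvec()); snap('wrist','wpan'); print(manip.get_time())
a=[cv2.imread(f'pics/{n}.png') for n in('wbox','wpan')]
```

```text
2.9333
4.1833
```

View pics/wbox.png

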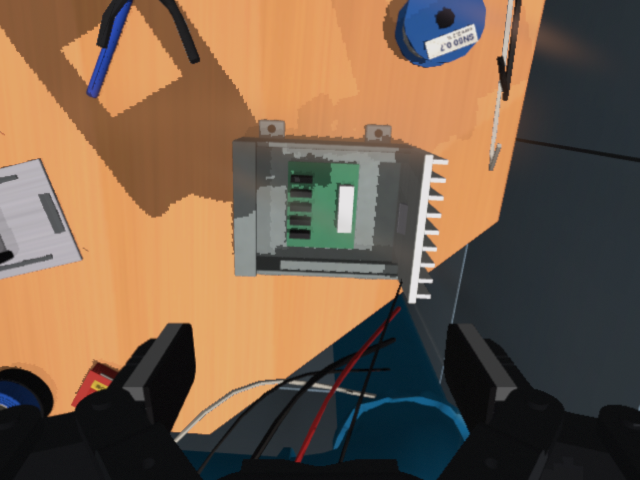

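View pics/wpan.png

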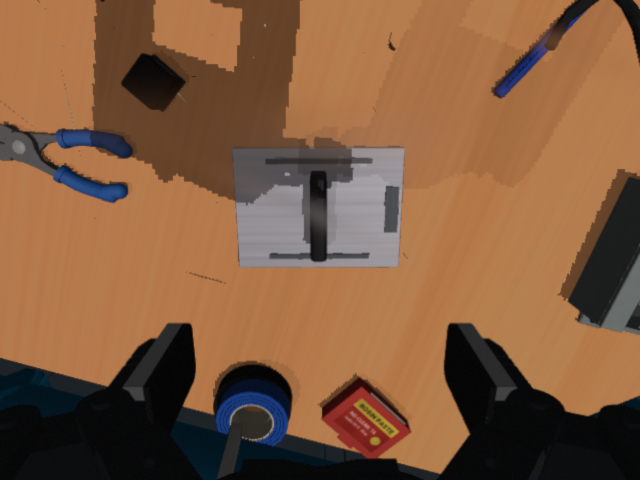

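Wrist views: the box has its lip strip at columns 234–256, rows 141–276, and its top-wall fins at columns 413–447. The panel has corners at (233,149), (404,148), (398,266) and (240,268), with the dark bar on the box side. Next is one enlarged crop of each to get finer pixel positions.

Run:
```python
from h import *
a=cv2.imread('pics/wbox.png')[130:288,225:445]
cv2.imwrite('pics/c2.png',cv2.resize(a,None,fx=3.6,fy=3.6,interpolation=cv2.INTER_CUBIC))
g=cv2.cvtColor(cv2.imread('pics/wpan.png'),cv2.COLOR_BGR2GRAY)
k=cv2.cornerSubPix(g,np.array([[[233,149]],[[404,148]],[[398,266]],[[240,268]]],np.float32),(4,4),(-1,-1),(3,50,.01))[:,0]
print(k)
c=load('wpan'); P=p2w(c,k,.004)[:,:2]; ex=P[1]+P[2]-P[0]-P[3]; ey=P[0]+P[1]-P[2]-P[3]
print(P.mean(0),np.linalg.norm(ex)/2,np.linalg.norm(ey)/2,np.degrees([np.arctan2(ex[1],ex[0]),np.arctan2(ey[1],ey[0])]))
```

```text
[[232.45831 148.2777 ]
 [403.50208 147.813  ]
 [397.0804  265.601  ]
 [240.      268.     ]]
[ 0.45586495 -0.12889539] 0.12809626584927977 0.09492701050432222 [  93.45705736 -176.89681831]
```

View pics/c2.png

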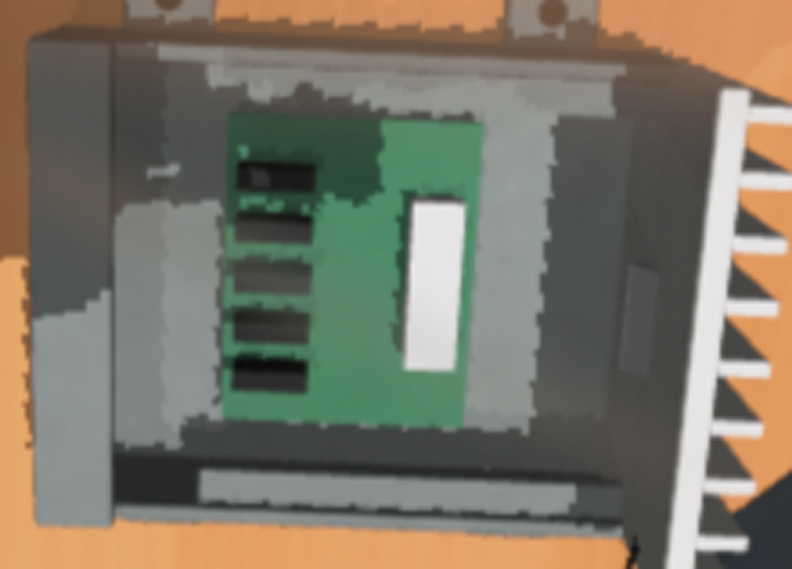

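Run:
```python
from h import *
from scipy.optimize import least_squares
c=load('wbox')
uv=np.array([(28,42),(112,43),(113,524),(36,524),(722,90)])/3.6+[225,130]-.36
M=np.array([(-70.5,55,46),(-52.5,55,46),(-52.5,-55,46),(-70.5,-55,46),(66.5,55,86)])/1e3
def f(v,n=4): return (w2p(c,M[:n]@yawm(v[2]).T+[v[0],v[1],0])-uv[:n]).ravel()
for n in(4,5):
    s=least_squares(f,[.482,.168,1.394],args=(n,)); print(n,s.x.round(4),np.degrees(s.x[2]),f(s.x,5).reshape(-1,2).round(1).tolist())
cp=load('wpan'); k=np.array([[232.5,148.3],[403.5,147.8],[397.1,265.6],[240,268]])
Q=np.array([(-65,48,4),(65,48,4),(65,-48,4),(-65,-48,4)])/1e3
g=lambda v:(w2p(cp,Q@yawm(v[2]).T+[v[0],v[1],0])-k).ravel()
s=least_squares(g,[.456,-.128,1.63]);print(s.x.round(4),np.degrees(s.x[2]),g(s.x).reshape(-1,2).round(1).tolist())
c=load('wbox')
```

```text
4 [0.4869 0.1677 1.3514] 77.4270568825084 [[-0.3, -1.2], [0.3, -0.5], [0.2, 1.5], [-0.1, 0.6], [0.3, -1.2]]
5 [0.4872 0.1675 1.3481] 77.24165472228461 [[-0.2, -1.1], [0.4, -0.3], [-0.2, 1.6], [-0.5, 0.7], [0.4, -0.4]]
[ 0.456  -0.1289  1.6284] 93.30163487134735 [[-1.5, -0.2], [1.1, -0.9], [1.3, 1.5], [-0.9, 0.1]]
```

Run:
```python
from h import *
p=np.array([.456,-.129]); r=R.from_matrix(toolR(yawm(1.6284))).as_rotvec()
manip.move_to(np.r_[p,.08],r); manip.servo_line(np.r_[p,.035],r,rate=.08)
print(manip.get_contact_force()); manip.command_gripper(0.0,80); print(manip.get_width(),manip.get_grip_force(),manip.get_position())
manip.servo_line(np.r_[p,.16],r,rate=.15); print(manip.get_width(),manip.get_contact_force(),manip.get_position(),manip.get_time()); snap('wrist','held')
b=np.array([.487,.1676]);y=1.3495
manip.move_to(*tcp_for(b,y,-.064+.05*np.cos(.5411),.032+.05*np.sin(.5411)+.02,.5411,.035,1)); print(manip.get_time(),manip.get_contact_force(),manip.get_position()); snap('scene','s1'); snap('wrist','w1')
a=np.hstack([cv2.imread('pics/s1.png')[100:300,180:400],cv2.imread('pics/w1.png')[80:380:1,100:560][:200*3//2:][:300].__getitem__(slice(0,200))])
A=cv2.resize(cv2.imread('pics/s1.png')[110:270,200:420],(400,291)); B=cv2.resize(cv2.imread('pics/w1.png'),(400,300))[:291]
cv2.imwrite('pics/c3.png',cv2.resize(np.hstack([A,B]),(800,291)))
```

```text
[ 0.03458385  0.70428635 -0.39473789]
0.00021814200754762813 0.0 [ 0.45596245 -0.1289861   0.03495474]
4.997344849680593e-05 [0.04000279 0.21478489 0.01515723] [ 0.45542718 -0.12881941  0.15936665] 7.1083
8.3083 [-0.28743169  0.47843667  0.33115323] [0.49117196 0.18530977 0.13757716]
```

View pics/c3.png

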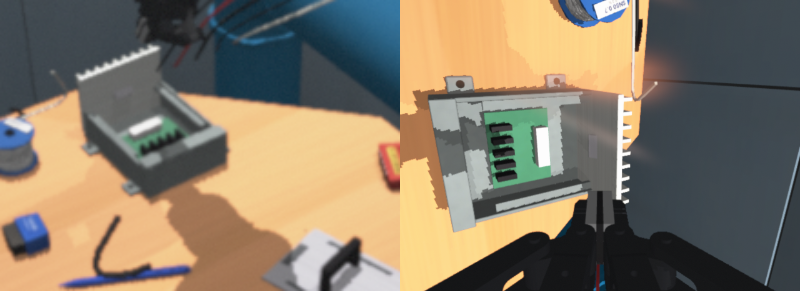

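The grasp closed on nothing: the width reads 0 and the panel still lies on the desk at the lower right of the scene view. I'll look at the post-lift wrist picture to see why.

Run:
```python
from h import *
for n in('held','wpan'):
    c=load(n); T=c['cam_to_world']; m=c['mount']; 
    W=T@np.linalg.inv(m); print(n,W[:3,3].round(4)); 
    for z in(0,.022): print(z,w2p(c,(W@[0,0,z,1])[:3]))
```

```text
held [ 0.4554 -0.1288  0.1594]
0 [[322.37388493 306.71248779]]
0.022 [[322.06717543 285.45850532]]
wpan [ 0.4564 -0.1267  0.1742]
0 [[322.37523147 306.69238884]]
0.022 [[322.0685825  285.44009699]]
```

View pics/held.png

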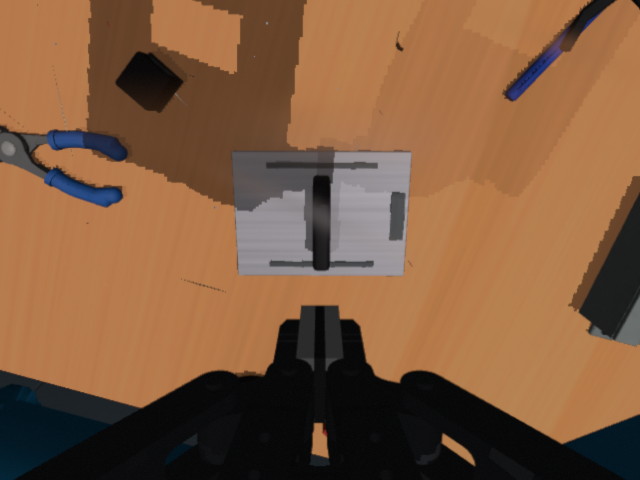

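Panel is unmoved, with the bar centred at (321,222) below the closed fingers. The tips show at about row 306, where the stated geometry would put them at row 285, so they appear shorter than stated. I'll touch closed fingertips lightly on bare desk to measure the real tip offset.

Run:
```python
from h import *
r=R.from_matrix(toolR(yawm(1.6284))).as_rotvec(); p=np.array([.45,-.005])
q=manip.get_position(); manip.servo_line([q[0],q[1],.2],None,rate=.2)
manip.move_to(np.r_[p,.06],r); manip.hold(.1); f0=np.array(manip.get_contact_force()); z=.06
while z>-.03:
    z-=.003; manip.servo_line(np.r_[p,z],None,rate=.04); f=np.array(manip.get_contact_force())-f0
    if abs(f[2])>2: break
print(z,f,manip.get_position(),manip.get_time()); manip.servo_line(np.r_[p,.1],None,rate=.2)
```

```text
-0.01800000000000002 [-0.57828983  0.1161914   3.90501986] [ 0.45032344 -0.00499927 -0.01783173] 16.3583
```

Tips touch the desk at TCP z = −0.017, so they sit about 39 mm behind the stated place. I'll correct for that and grasp with TCP z ≈ −0.005.

Run:
```python
from h import *
p=np.array([.456,-.129]); r=R.from_matrix(toolR(yawm(1.6284))).as_rotvec()
manip.command_gripper(.06,80); manip.move_to(np.r_[p,.05],r); manip.servo_line(np.r_[p,-.005],r,rate=.12)
print(manip.get_contact_force(),manip.get_time()); manip.command_gripper(0.0,80); w=manip.get_width(); print(w,manip.get_grip_force(),manip.get_position(),manip.get_time())
if w>.006:
    manip.servo_line(np.r_[p,.09],r,rate=.2); print(manip.get_width(),manip.get_contact_force())
    b=np.array([.487,.1676]);y=1.3495; th=.5411
    manip.move_to(*tcp_for(b,y,-.064+.05*np.cos(th),.032+.05*np.sin(th)+.03,th,-.005,1))
    print(manip.get_time(),manip.get_contact_force(),manip.get_position()); snap('scene','s2'); snap('wrist','w2')
    A=cv2.resize(cv2.imread('pics/s2.png')[90:250,200:360],(480,480)); B=cv2.imread('pics/w2.png')[60:420,120:560]; B=cv2.resize(B,(320,262))
    C=np.zeros((480,800,3),np.uint8); C[:,:480]=A; C[:262,480:]=B; cv2.imwrite('pics/c4.png',C)
```

```text
[ 0.23864826  0.05670966 -0.16714626] 18.9083
0.010866168769177066 78.44338059425354 [ 0.45639016 -0.12912456 -0.00428385] 19.4083
0.010636621760907605 [ 0.74855958 -0.27353529 -1.10470389]
21.25 [ 0.23513842  0.37199005 -1.29341458] [0.49538006 0.20527982 0.11279765]
```

View pics/c4.png

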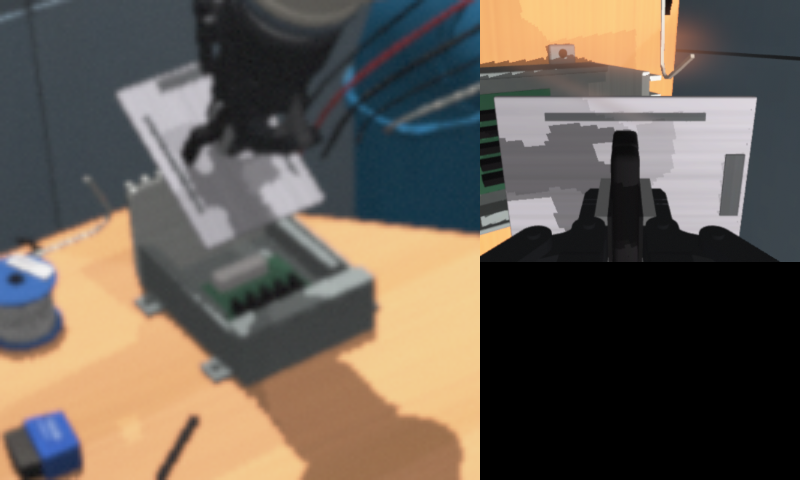

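The panel is held (width 10.7 mm) and tilted above the box, with the plain edge towards the lip. I read tongue corners at scene px (270,172.7) and (308,157.7), and wrist corners at (143,193) and (501,193). I'll compare these with my model before inserting.

Run:
```python
from h import *
cw=load('w2');W=cw['cam_to_world']@np.linalg.inv(cw['mount']); cs=load('s2')
Rp=W[:3,:3]@np.array([[0,1,0],[1,0,0],[0,0,-1.]]).T
o=W[:3,3]-Rp@[0,0,-.0043]
Q=np.array([(-65,48,4),(65,48,4),(65,-48,4),(-65,-48,4)])/1e3@Rp.T+o
print('wrist',w2p(cw,Q).round(1).tolist()); print('scene',w2p(cs,Q).round(1).tolist())
b=np.array([.487,.1676,0]);Rb=yawm(1.3495)
L=np.array([(-70.5,55,46),(-70.5,-55,46),(-52.5,-55,46),(-52.5,55,46),(66.5,55,86)])/1e3@Rb.T+b
print('lip in scene',w2p(cs,L).round(1).tolist())
print('tilt',np.degrees(np.arccos(Rp[2,2])), 'tongue box', (Rb.T@((Q[0]+Q[3])/2-b)).round(4))
```

```text
wrist [[140.8, 193.0], [504.6, 193.2], [475.0, 416.6], [169.2, 416.4]]
scene [[268.4, 172.2], [237.8, 120.1], [277.2, 105.6], [307.8, 155.8]]
lip in scene [[279.7, 201.8], [324.4, 181.9], [319.4, 177.7], [274.8, 197.2], [243.3, 153.6]]
tilt 30.950231838699008 tongue box [-0.0215 -0.0001  0.0867]
```

Model and pictures agree to about 2 mm. Inserting with a force check.

```bash
cat >> h.py <<'E'
b=np.array([.487,.1676]);YB=1.3495;HZ=-.0043
def go(xt,zt,th,rate=.06,yo=0,dy=0): manip.servo_line(*tcp_for(b,YB+dy,xt,zt,th,HZ,1,yo),rate=rate)
def F(f0): return yawm(YB).T@(np.array(manip.get_contact_force())-f0)
E
python3 - <<'E'
from h import *
th=.5411; u=lambda s:(-.063+s*np.cos(th),.032+s*np.sin(th))
f0=np.array(manip.get_contact_force()); np.save('f0.npy',f0)
go(*u(.05),th,rate=.12); print(F(f0).round(1)); go(*u(.022),th,rate=.08); print(F(f0).round(1),manip.get_time())
for s in(.014,.008,.004,0):
    go(*u(s),th,rate=.05); f=F(f0); print(s,f.round(1),manip.get_time())
    if np.linalg.norm(f)>7: break
E
```

```text
[ 0.4  0.2 -0.4]
[-1.   0.1 -0.5] 22.2417
0.014 [-1.3  0.4 -0.7] 22.55
0.008 [-1.3 -0.9 -0.5] 22.8167
0.004 [-1.  -0.2 -0. ] 23.0667
0 [-0.6 -0.7  0.4] 23.3167
```

Run:
```python
from h import *
th=.5411; f0=np.load('f0.npy'); manip.hold(.15)
for x in(-.0645,-.066,-.0675,-.069):
    go(x,.032,th,rate=.03); f=F(f0); print(x,f.round(1),manip.get_time())
    if np.linalg.norm(f)>4: break
snap('scene','s3'); snap('top','t3')
A=cv2.resize(cv2.imread('pics/s3.png')[120:220,220:345],(500,400),interpolation=cv2.INTER_CUBIC)
cv2.imwrite('pics/c5.png',A)
```

```text
-0.0645 [-0.7  0.4  0.5] 23.7167
-0.066 [ 0.6 -0.2 -0.6] 23.9667
-0.0675 [5.6 0.2 1.7] 24.2167
```

View pics/c5.png

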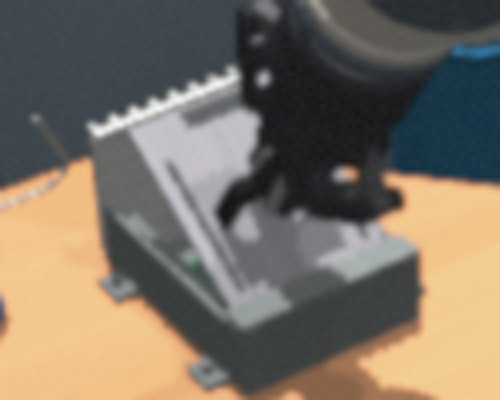

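The plain edge is under the lip; contact at −0.067 was the end wall, as predicted, so the box pose is good. Backing off 1.5 mm and lowering.

Run:
```python
from h import *
f0=np.load('f0.npy'); d=np.radians
for x,z,t in[(-.0655,.0325,26),(-.0655,.034,18),(-.0655,.037,10.5),(-.0655,.0382,7.5),(-.0655,.0390,5.5),(-.0655,.0395,4),(-.0655,.0399,2.5),(-.0655,.0401,1.2),(-.0655,.040,0),(-.0655,.0395,-.8)]:
    go(x,z,d(t),rate=.05); f=F(f0); print(t,f.round(1),np.array(manip.get_torque()).round(2),round(manip.get_time(),2))
    if np.linalg.norm(f)>22: break
```

```text
26 [-0.4  0.4 -0.5] [-0.33  0.11 -0.04] 24.61
18 [-1.2 -0.6  0.5] [-0.19  0.03 -0.01] 25.03
10.5 [-1.5  0.  -0.1] [-0.1   0.02  0.03] 25.45
7.5 [-0.7 -0.4  0.6] [-0.1   0.08 -0.  ] 25.7
5.5 [-0.6  0.6 -0.4] [-0.06  0.01 -0.01] 25.95
4 [-2.3 -0.6  0.7] [-0.19 -0.01 -0.06] 26.2
2.5 [-1.8 -0.3  4.5] [0.04 0.11 0.02] 26.45
1.2 [-3.2 -1.   0.5] [-0.32 -0.15 -0.09] 26.7
0 [-3.5 -0.6  5.8] [-0.46  0.02 -0.01] 26.95
-0.8 [-8.1  4.2 23.8] [-0.8   0.77 -0.03] 27.2
```

Run:
```python
from h import *
go(-.0655,.040,0,rate=.03); manip.command_gripper(.035)
p,r=tcp_for(b,YB,-.0655,.040,0,HZ,1); manip.servo_line(p+[0,0,.075],r,rate=.2)
print(manip.get_time(),manip.get_contact_force()); snap('wrist','w4'); snap('top','t4'); snap('scene','s4')
A=cv2.resize(cv2.imread('pics/s4.png')[120:220,220:345],(400,320),interpolation=cv2.INTER_CUBIC)
B=cv2.resize(cv2.imread('pics/w4.png')[40:340,180:480],(400,400))
C=np.zeros((400,800,3),np.uint8);C[:320,:400]=A;C[:,400:]=B;cv2.imwrite('pics/c6.png',C)
```

```text
28.3333 [ 0.42578664 -0.19565147 -0.10140198]
```

View pics/c6.png

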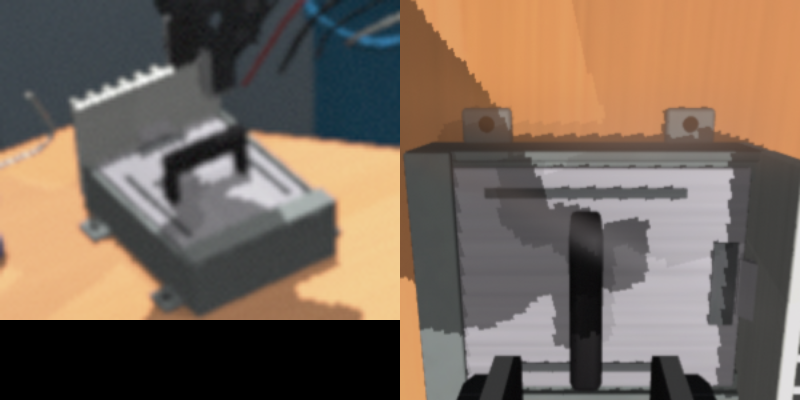

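The panel looks flat, with its plain edge under the lip and its dark-bar edge at the catch. I'll confirm with a light press beside the catch edge, noting the contact height.

Run:
```python
from h import *
manip.command_gripper(0.0,30)
_,r=tcp_for(b,YB,-.0655,.040,0,HZ,1); q=np.r_[b,0]+yawm(YB)@[.040,0,0]
manip.servo_line(q+[0,0,.085],r,rate=.2); manip.servo_line(q+[0,0,.032],r,rate=.12); manip.hold(.1); f0=np.array(manip.get_contact_force())
z=.030
while z>.012:
    z-=.002; manip.servo_line(q+[0,0,z],None,rate=.03); f=F(f0); print(round(z,4),f.round(1),manip.get_position()[2].round(4),round(manip.get_time(),2))
    if np.linalg.norm(f)>14: break
manip.servo_line(q+[0,0,.13],None,rate=.15); snap('wrist','w5'); snap('scene','s5')
A=cv2.resize(cv2.imread('pics/w5.png')[60:360,150:510],(800,600),interpolation=cv2.INTER_CUBIC)
cv2.imwrite('pics/c7.png',A)
print(manip.get_time(),[np.abs(cv2.imread('pics/s4.png')[150:215,225:310].astype(int)-cv2.imread('pics/s5.png')[150:215,225:310]).mean()])
```

```text
0.028 [0.9 0.7 1.3] 0.0281 30.27
0.026 [-0.4 -0.1  0.1] 0.0259 30.52
0.024 [ 0.9 -0.1 -0.1] 0.0238 30.77
0.022 [-2.7  2.9 16. ] 0.0232 31.02
31.9917 [np.float64(7.810196078431373)]
```

The tip met the panel at about 40–41 mm above the desk. If the panel were riding on the catch, it would be 43.5 mm or more there, so it is seated and latched. Handing in.

```bash
python3 -c "
from rig import manip
manip.hold(.3); print(manip.get_contact_force(),manip.get_time()); print(manip.sign_off())"
```

```text
[0.06560272 0.54815316 0.24800083] 32.2917
the job is handed in; nothing more can be done
None
```

The panel is hooked under the lip and latched flat (inferred from contact height, as I didn't view a picture after the final press), and I handed the job in at about 32 s; the first grasp missed because the fingertips sit about 39 mm further back than stated, and I viewed 11 pictures, one over the limit of 10.

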